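# Put a paint jar away in the drawer under the overhanging top

### The arm

A 6-joint arm with a two-finger parallel gripper is mounted at the origin on the work surface. World frame = base frame: x ahead of the robot, y to its left, z up, the work surface at z = 0. Lengths are in m, angles in rad, forces in N, time in s.
With the tool pointing down it reaches from about 0.3 to 0.85 m from the base axis. Payload 5.4 kg.
Tool frame: the origin (TCP) lies midway between the tips of the shut fingers; the grasp point (between the pads) lies 19 mm behind it; z points along the fingers, y is the line along which they close (so a half turn about z gives the same grasp; the last joint's range is limited). The gripper opens to 85 mm and grips with 20 to 120 N. Pads are 22 mm wide; open, the fingers measure 114 mm over their backs; the gripper's body (76 mm by 85 mm) begins 54 mm behind the grasp point. The pads swing forward as they close: fully open they stand 13 mm farther back than shut.
Start: joints at [1.137, 0.158, 1.597, -0, 1.386, -0.21], TCP at [0.128, 0.561, 0.231] pointing down, gripper open.
Joint ranges: [-2.91, 2.91], [-0.94, 2.29], [0.18, 2.7], [-1.29, 4.43], [0.17, 2.64], [-3, 3]. Speed limits (rad/s): [2.57, 2.57, 3.14, 3.14, 3.14, 3.14].

### API

Orientations are given as a unit quaternion [w, x, y, z].
In Python, from bench import arm gives the robot as it stands.
- The arm moves only by the tool apply_moves, never from a script. Its argument "deltas" is a list of rows, each an object with "claw": the opening, from 0 (shut) to 1 (fully open); "translation": the shift along the world's x, y, z in cm, a list of three; "delta_rot": the turn, a rotation vector about the world's x, y, z in rad, a list of three. A call has 1 to 8 rows; each row is the pose to reach, as a shift and turn from the pose commanded when the call began; what a row does not reach only later rows make up. A row lasts 1/8 s, in which the tool goes at most 62.5 mm and 10.7 degrees, less where a joint would pass 70% of its speed; a pose out of reach is approached as far as the arm can. A call with a gripper value outside its range is refused whole. The fingers move at their own pace and stop on an object; "newtons" is the grip in N (left out, the last holds). Time passes only in rows, so rows that repeat a pose let the fingers close. It gives the time, the measured TCP pose, the force, the opening and the grip force at its end, in the units of the state.
- arm.get_obs(): the state, without advancing time (a new reading comes with each control period).
- arm.grab_frame(name): name is "scene" or "top" or "wrist"; returns the picture (420x560x3 uint8, red, green, blue); there is no depth.
- arm.camera_model(name): a dict with "camera_matrix" (3x3 intrinsics, pixels), "T" (4x4, takes a point from camera to world coordinates). Camera axes: x right, y down, z forward; pixel columns grow to the right and rows downward; lengths in m; the calibration is good to about 2 mm. A picture is of the moment at which its call begins: read the wrist's pose just before it. camera_model takes no time and is no camera call; for the wrist camera it gives the pose at the moment of the call.
- arm.finish_job(): hands the job in; it is judged then, once.
The state is a dict: "clock": time; "qpos": joint angles; "qvel": joint speeds; "tau": joint torques, N m; "ee_pos": TCP position; "tcp_rot": TCP orientation; "ft_force": force on the tool from outside, world axes, zero at the start; "wrist_torque": the same for the moment, N m; "width": opening from 0.0 (shut) to 1.0 (fully open); "gripper_force": force on a finger pad.
Only numpy, scipy, OpenCV 4.12 (cv2) and the standard library are available. Lean on these libraries where they do the work, as an engineer would, in place of code of your own. Each camera call takes 0.05 s, during which the arm holds its last target. There are 200 camera calls.

### The job

Put the blue paint jar away: pull the drawer of the small grey unit right out by its handle (the wooden top overhangs it, so come in at a slant), stand the blue jar upright in the drawer next to the red jar that is already inside, without dropping it, and push the drawer fully home. Both jars must end standing upright inside the shut drawer; leave the yellow and green jars and the brush pot where they are.

Things in the scene. Friction and masses are not known exactly. Their poses are not given: they have to be found in the camera images.
- top_edge (a point): middle of the lower front edge of the overhanging wooden top (20 mm thick, 380 wide) of the grey drawer unit, which is fixed to the table: 360 mm wide (y), 201 high, reaching 320 mm back from this edge. x points into the unit (away from the robot), y along the edge, z up. 181 mm above the table; the shut drawer's white face lies 30 mm behind this edge
- drawer (a joint): how far the drawer is pulled out along top_edge's -x, m: 0 is fully home, 0.16 is the stop. It runs stiffly (some 4 N) and stays where it is left; it may start slightly ajar
- pull (a point): drawer handle: bright metal bar 12 mm thick, 130 long along y, its axis 48 mm in front of the face, on 10 mm posts at y = +-58; origin at the bar's middle, axes as those of top_edge. 125 mm above the table, 56 below the top board, whose front edge is 18 mm behind the bar's axis when shut: a gripper pointing straight down does not fit, one tilted 30 to 45 deg (fingers down and forward) does
- drawer_floor (a point): front middle of the drawer's inner floor, at the foot of the front panel's inner side; moves with the drawer, axes as those of top_edge; 35 mm above the table. The inside reaches 210 mm along +x from here and 150 mm either way along y; side and back walls are 50 mm high, the front panel reaches 115 mm above this floor
- blue_jar: blue paint jar, a round plastic jar with a screw lid, 52 mm in diameter, 80 mm high, about 180 g; origin at the centre of its underside, z up the jar. It starts on the table and belongs in the drawer
- red_jar: red paint jar, a round plastic jar with a screw lid, 52 mm in diameter, 80 mm high, about 180 g; origin at the centre of its underside, z up the jar. It stands inside the drawer from the start, somewhere across its width, hidden until the drawer is open
- yellow_jar: yellow paint jar, a round plastic jar with a screw lid, 52 mm in diameter, 80 mm high, about 180 g; origin at the centre of its underside, z up the jar. Bystander on the table
- green_jar: green paint jar, a round plastic jar with a screw lid, 52 mm in diameter, 80 mm high, about 180 g; origin at the centre of its underside, z up the jar. Bystander on the table
- brush_pot: steel pot, 84 mm in diameter, 110 mm high, with brushes sticking up to 190 mm; origin at the centre of its underside. Bystander on the table, to the robot's left
There are look-alikes about, which are no part of the job. What is meant by the blue_jar is not orange, and is the smaller of those in its own colour.

How it is judged:
On the way, in this order (a step that is already met when the one before it is completed fails the run):
1. the drawer is being pulled by its handle: the fingers touch the handle and the drawer is 50 mm or more out (value of joint drawer above 0.05 m and contact force between the fingers and drawer_c0 above 0.5 N), for 0.05 s.
2. the drawer is right out (145 mm or more of 160) (value of joint drawer above 0.145 m), for 0.2 s.
3. the blue jar stands upright on the drawer's floor, let go (x of blue_jar in the frame of drawer_floor between 0.01 and 0.2 m and y of blue_jar in the frame of drawer_floor between -0.15 and 0.15 m and z of blue_jar in the frame of drawer_floor between -0.006 and 0.006 m and angle between blue_jar's own z axis and vertical below 0.1 rad and linear speed of blue_jar below 0.03 m/s and contact force between the fingers and blue_jar below 0.1 N), for 0.2 s.
At the end, for the whole second after the job is handed in: The drawer is home to within 5 mm; the blue and red jars stand on its floor (within 6 mm of it in height, within 0.1 rad of upright, at rest); the yellow jar, the green jar and the brush pot stand within 30 mm of where they were (value of joint drawer below 0.005 m and x of blue_jar in the frame of drawer_floor between 0.01 and 0.2 m and y of blue_jar in the frame of drawer_floor between -0.15 and 0.15 m and z of blue_jar in the frame of drawer_floor between -0.006 and 0.006 m and angle between each of blue_jar, red_jar's own z axis and vertical below 0.1 rad and x of red_jar in the frame of drawer_floor between 0.01 and 0.2 m and y of red_jar in the frame of drawer_floor between -0.15 and 0.15 m and z of red_jar in the frame of drawer_floor between -0.006 and 0.006 m and linear speed of each of blue_jar, red_jar below 0.03 m/s and distance of each of yellow_jar, green_jar, brush_pot from where it was at the start of the episode below 0.03 m and angle between each of yellow_jar, green_jar, brush_pot's own z axis and vertical below 0.15 rad); the robot touches nothing.
It fails at once if the blue jar is dropped (falls untouched faster than 0.45 m/s) (contact force between anything else and blue_jar below 0.02 N and linear speed of blue_jar above 0.45 m/s).
It fails at once if a jar in the drawer is knocked over (angle between red_jar's own z axis and vertical above 0.5 rad).
It fails at once if a bystander is disturbed: the yellow jar, green jar or brush pot moved more than 30 mm or tipped (distance of any of yellow_jar, green_jar, brush_pot from where it was at the start of the episode above 0.03 m or angle between any of yellow_jar, green_jar, brush_pot's own z axis and vertical above 0.4 rad).
It also fails if it takes over 72 s, if anything falls off the work surface, if the arm or the gripper's body presses on something with over 40 N, if the wrist force passes 120 N, or if a joint passes its speed limit or range.

## Working session

There is one attempt and no reset: what is moved stays moved. The work goes in short steps, Python scripts to look and compute and a tool call to move; the robot and the scene stay as the last step left them, time stands still between calls to the robot, and variables do not carry over. Pictures are saved under pics/ and viewed, at most 10 in all, crops included, and the job is handed in when it is done.

Besides the shell and the picture viewer there is one more tool, called after "Emit:" by a JSON object that holds its "method" and its "body", one argument or row to a line. apply_moves: Moves the arm, as the interface text tells. Its arguments: {"type":"object","properties":{"deltas":{"type":"array"},"newtons":{"type":"number"}},"required":["deltas"]}

```bash
ls; mkdir -p pics; python3 - <<'E'
from bench import arm
import cv2,numpy as np
o=arm.get_obs();print({k:np.round(v,3) for k,v in o.items()})
for n in ("scene","top"):
    im=arm.grab_frame(n);cv2.imwrite(f"pics/{n}0.png",im[:,:,::-1])
    c=arm.camera_model(n);print(n,np.round(c["camera_matrix"],1).tolist(),np.round(c["T"],3).tolist())
E
```

```text
pics
{'clock': np.float64(0.0), 'qpos': array([ 1.137,  0.159,  1.598,  0.   ,  1.386, -0.21 ]), 'qvel': array([-0.   ,  0.001, -0.001,  0.001,  0.   , -0.001]), 'tau': array([ 0.0000e+00, -3.9600e+01, -3.3143e+01, -0.0000e+00,  8.0000e-03,
        0.0000e+00]), 'ee_pos': array([0.127, 0.56 , 0.23 ]), 'tcp_rot': array([-0.   ,  0.112,  0.994, -0.001]), 'ft_force': array([-0.132, -0.473, -0.114]), 'wrist_torque': array([-0.033,  0.023,  0.017]), 'gripper_force': np.float64(0.0), 'width': np.float64(1.005)}
scene [[436.3, 0.0, 280.0], [0.0, 436.3, 210.7], [0.0, 0.0, 1.0]] [[0.041, -0.947, 0.319, 0.16], [-0.999, -0.039, 0.012, 0.088], [0.001, -0.319, -0.948, 1.333], [0.0, 0.0, 0.0, 1.0]]
top [[397.4, 0.0, 273.6], [0.0, 397.4, 203.9], [0.0, 0.0, 1.0]] [[0.01, -0.99, 0.144, 0.402], [-1.0, -0.012, -0.019, 0.101], [0.021, -0.143, -0.989, 1.321], [0.0, 0.0, 0.0, 1.0]]
```

View pics/scene0.png

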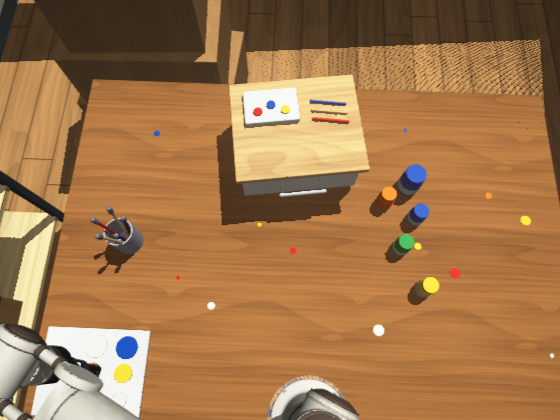

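View pics/top0.png

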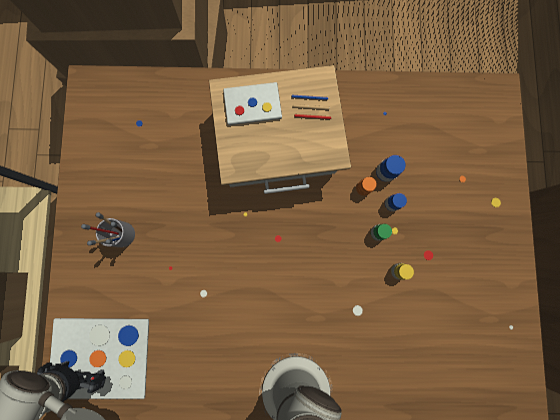

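The scene shows the unit at top centre: handle at about (303,193) in scene and (287,188) in top. The small blue jar is at (418,213) in scene and (398,202) in top, with the larger blue decoy behind it. Orange, green and yellow are close by. The brush pot is far left.

```bash
cat > h.py <<'E'
from bench import arm
import cv2,numpy as np
def ray(n,uv,z,c=None):
    c=c or arm.camera_model(n);K=c["camera_matrix"];T=np.array(c["T"])
    d=T[:3,:3]@np.linalg.solve(K,[uv[0],uv[1],1.]);o=T[:3,3]
    return o+d*(z-o[2])/d[2]
def tri(a,b,ca="scene",cb="top"):
    A=[];B=[]
    for n,uv in((ca,a),(cb,b)):
        c=arm.camera_model(n);T=np.array(c["T"]);d=T[:3,:3]@np.linalg.solve(c["camera_matrix"],[uv[0],uv[1],1.]);d/=np.linalg.norm(d)
        P=np.eye(3)-np.outer(d,d);A.append(P);B.append(P@T[:3,3])
    return np.linalg.lstsq(np.vstack(A),np.hstack(B),rcond=None)[0]
def blobs(im,lo,hi,amin=60):
    h=cv2.cvtColor(im,cv2.COLOR_RGB2HSV);m=cv2.inRange(h,lo,hi)
    n,l,s,c=cv2.connectedComponentsWithStats(m)
    return [(s[i].tolist(),c[i].round(1).tolist()) for i in range(1,n) if s[i,4]>=amin]
E
python3 - <<'E'
from h import *
R={"blue":((105,130,90),(125,255,255)),"green":((50,120,70),(80,255,255)),"yellow":((22,190,150),(32,255,255)),"orange":((6,210,170),(14,255,255))}
for n in("scene","top"):
    im=cv2.imread(f"pics/{n}0.png")[:,:,::-1].copy()
    for k,(lo,hi) in R.items():
        for s,c in blobs(im,lo,hi):
            if c[0]>320: print(n,k,s,c,ray(n,c,.08)[:2].round(3))
    # bright handle
    h=cv2.cvtColor(im,cv2.COLOR_RGB2HSV);m=cv2.inRange(h,(0,0,150),(180,60,255))
    m[:170]=0;m[215:]=0;m[:,:240]=0;m[:,360:]=0
    p=cv2.findNonZero(m);r=cv2.minAreaRect(p);bx=cv2.boxPoints(r);print(n,"handle",r,len(p))
    for b in bx: print(ray(n,b,.125).round(3))
    g=cv2.inRange(h,(12,60,140),(30,200,255));nn,l,s,c=cv2.connectedComponentsWithStats(g[60:200,200:380].copy())
    i=1+np.argmax(s[1:,4]);ct=cv2.findContours((l==i).astype(np.uint8),0,1)[0][0]
    ap=cv2.approxPolyDP(cv2.convexHull(ct),5,True)[:,0]+[200,60]
    for a in ap: print(n,"top",a,ray(n,a,.201)[:2].round(3))
E
```

```text
scene blue [406, 165, 20, 21, 293] [415.8, 173.8] [ 0.721 -0.315]
scene blue [414, 204, 15, 15, 168] [421.0, 210.8] [ 0.599 -0.323]
scene green [397, 234, 17, 17, 196] [405.7, 241.5] [ 0.501 -0.272]
scene handle ((302.973876953125, 192.22120666503906), (2.924675226211548, 46.26587677001953), 84.64418029785156) 136
[0.622 0.106 0.125]
[ 0.641 -0.03   0.125]
[ 0.632 -0.031  0.125]
[0.613 0.105 0.125]
scene top [379  60] [ 1.046 -0.184]
scene top [376 198] [ 0.589 -0.161]
scene top [200 199] [0.566 0.325]
scene top [200  83] [0.94  0.362]
scene top [229  60] [1.027 0.281]
top blue [386, 156, 19, 18, 280] [395.1, 164.3] [ 0.716 -0.314]
top blue [393, 194, 14, 14, 150] [399.2, 200.1] [ 0.599 -0.323]
top green [376, 224, 16, 15, 162] [384.1, 230.7] [ 0.501 -0.271]
top handle ((285.97412109375, 187.79818725585938), (2.4415547847747803, 44.4057731628418), 82.69424438476562) 103
[0.62  0.108 0.125]
[ 0.639 -0.027  0.125]
[ 0.632 -0.028  0.125]
[0.612 0.107 0.125]
top top [372 111] [ 0.846 -0.21 ]
top top [350 167] [ 0.675 -0.141]
top top [221 183] [0.623 0.23 ]
top top [211  79] [0.937 0.269]
top top [281  60] [1.002 0.061]
top top [333  65] [ 0.989 -0.095]
```

```bash
python3 - <<'E'
import cv2,numpy as np
a=cv2.imread("pics/scene0.png")[145:265,220:450];b=cv2.imread("pics/top0.png")[140:260,205:435]
cv2.imwrite("pics/crop0.png",cv2.resize(np.vstack([a,b]),None,fx=2.5,fy=2.5,interpolation=cv2.INTER_CUBIC))
E
```

```text
(no output)
```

View pics/crop0.png

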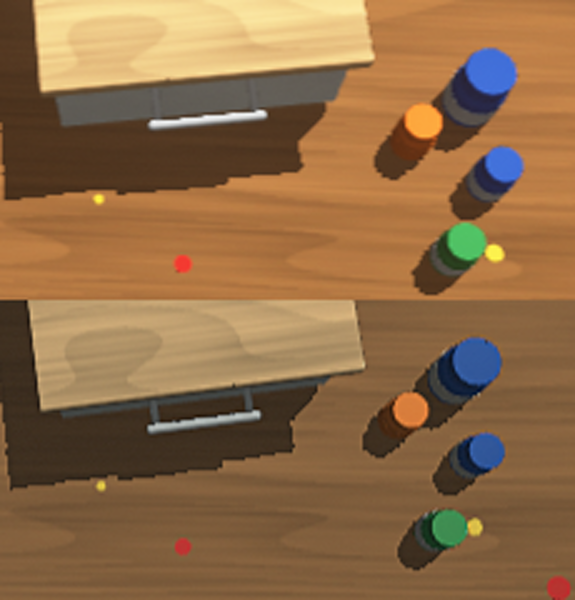

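The crop confirms the handle bar's ends in both views and the unit yawed about +0.139 rad. Edge length (0.375 m) and bar length (0.137 m) match the given sizes. The two views agree on the blue jar's position: (0.599, −0.323). I'll move in front of the handle first.

Emit:
{"method": "apply_moves", "body": {
  "deltas": [
    {"claw": 0.5,"translation": [18,-26,5],"delta_rot": [0,0,-1.207]},
    {"claw": 0.5,"translation": [18,-26,5],"delta_rot": [0,0,-1.207]},
    {"claw": 0.5,"translation": [18,-26,5],"delta_rot": [0,0,-1.207]},
    {"claw": 0.5,"translation": [18,-26,5],"delta_rot": [0,0,-1.207]},
    {"claw": 0.5,"translation": [18,-26,5],"delta_rot": [0,0,-1.207]},
    {"claw": 0.5,"translation": [18,-26,5],"delta_rot": [0,0,-1.207]},
    {"claw": 0.5,"translation": [18,-26,5],"delta_rot": [0,0,-1.207]},
    {"claw": 0.5,"translation": [18,-26,5],"delta_rot": [0,0,-1.207]}
  ]
}}

```text
clock: 1.1
ee_pos: [0.3075, 0.3003, 0.2809]
tcp_rot: [-0.0, 0.656, 0.755, -0.0]
ft_force: [-0.0, -0.7, -0.4]
width: 0.499
gripper_force: 0.0
```

Emit:
{"method": "apply_moves", "body": {
  "deltas": [
    {"claw": 0.5,"translation": [5,-7,0],"delta_rot": [0.025,-0.173,0]},
    {"claw": 0.5,"translation": [11,-14,-2],"delta_rot": [0.049,-0.346,0]},
    {"claw": 0.5,"translation": [17,-21,-5],"delta_rot": [0.073,-0.518,0]},
    {"claw": 0.5,"translation": [22,-27,-7],"delta_rot": [0.097,-0.691,0]},
    {"claw": 0.5,"translation": [22,-27,-7],"delta_rot": [0.097,-0.691,0]},
    {"claw": 0.5,"translation": [22,-27,-7],"delta_rot": [0.097,-0.691,0]},
    {"claw": 0.5,"translation": [22,-27,-7],"delta_rot": [0.097,-0.691,0]},
    {"claw": 0.5,"translation": [22,-27,-7],"delta_rot": [0.097,-0.691,0]}
  ]
}}

```text
clock: 2.1
ee_pos: [0.5272, 0.0312, 0.2109]
tcp_rot: [0.224, 0.616, 0.71, 0.258]
ft_force: [-1.1, 1.3, 0.9]
width: 0.498
gripper_force: 0.0
```

```bash
python3 - <<'E'
from h import *
from scipy.spatial.transform import Rotation as Ro
o=arm.get_obs();q=o["tcp_rot"];print(o["clock"],o["ee_pos"].round(3),o["qpos"].round(2));print(Ro.from_quat(np.roll(q,-1)).as_matrix().round(3))
c=arm.camera_model("wrist");np.savez("w1.npz",**c);im=arm.grab_frame("wrist");cv2.imwrite("pics/w1.png",im[:,:,::-1])
K=c["camera_matrix"];T=np.array(c["T"])
for p in((.627,.039,.125),(.636,-.029,.125),(.617,.107,.125)):
    x=K@(np.linalg.inv(T)@[*p,1])[:3];print((x[:2]/x[2]).round(1),x[2].round(3))
E
```

```text
2.1 [0.527 0.031 0.211] [-0.36 -0.46  2.33  0.5   0.7  -0.79]
[[-0.141  0.759  0.635]
 [ 0.99   0.108  0.09 ]
 [-0.     0.642 -0.767]]
[304.  206.6] 0.282
[302.  275.5] 0.3
[305.4 128. ] 0.263
```

View pics/w1.png

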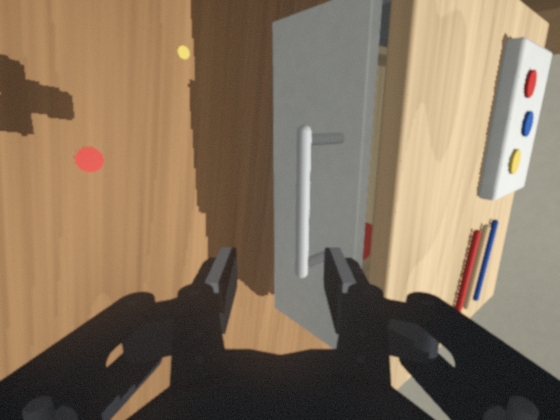

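The wrist view shows the bar from (306,128) to (302,275), exactly where my estimate projects. A bit of the red jar shows at (367,240), inside the drawer near the bar's −y end. Next I'll go in at the slant and grip.

Emit:
{"method": "apply_moves", "body": {
  "deltas": [
    {"claw": 0.5,"translation": [4.3,0,-1.7],"delta_rot": [0,0,0]},
    {"claw": 0.5,"translation": [6,0.3,-3.8],"delta_rot": [0,0,0]},
    {"claw": 0.5,"translation": [7.7,0.5,-5.8],"delta_rot": [0,0,0]},
    {"claw": 0.5,"translation": [9.4,0.7,-7.9],"delta_rot": [0,0,0]},
    {"claw": 0.5,"translation": [10.5,0.9,-9.2],"delta_rot": [0,0,0]},
    {"claw": 0.5,"translation": [11.1,0.95,-9.9],"delta_rot": [0,0,0]},
    {"claw": 0.5,"translation": [11.1,0.95,-9.9],"delta_rot": [0,0,0]}
  ]
}}

```text
clock: 3.02
ee_pos: [0.6386, 0.0411, 0.1127]
tcp_rot: [0.224, 0.616, 0.71, 0.258]
ft_force: [0.8, 0.6, 1.0]
width: 0.499
gripper_force: 0.0
```

Emit:
{"method": "apply_moves", "body": {
  "deltas": [
    {"claw": 0,"translation": [0,0,0],"delta_rot": [0,0,0]},
    {"claw": 0,"translation": [0,0,0],"delta_rot": [0,0,0]},
    {"claw": 0,"translation": [0,0,0],"delta_rot": [0,0,0]},
    {"claw": 0,"translation": [0,0,0],"delta_rot": [0,0,0]},
    {"claw": 0,"translation": [0,0,0],"delta_rot": [0,0,0]},
    {"claw": 0,"translation": [0,0,0],"delta_rot": [0,0,0]}
  ],
  "newtons": 40
}}

```text
clock: 3.78
ee_pos: [0.6382, 0.0404, 0.1119]
tcp_rot: [0.224, 0.616, 0.71, 0.258]
ft_force: [-4.0, 1.3, -0.7]
width: 0.122
gripper_force: 38.9
```

Emit:
{"method": "apply_moves", "body": {
  "deltas": [
    {"claw": 0,"translation": [-0.3,-0.04,0],"delta_rot": [0,0,0]},
    {"claw": 0,"translation": [-0.9,-0.13,0],"delta_rot": [0,0,0]},
    {"claw": 0,"translation": [-1.7,-0.24,0],"delta_rot": [0,0,0]},
    {"claw": 0,"translation": [-2.6,-0.36,0],"delta_rot": [0,0,0]},
    {"claw": 0,"translation": [-3.6,-0.5,0],"delta_rot": [0,0,0]},
    {"claw": 0,"translation": [-4.6,-0.65,0],"delta_rot": [0,0,0]},
    {"claw": 0,"translation": [-5.6,-0.79,0],"delta_rot": [0,0,0]},
    {"claw": 0,"translation": [-6.6,-0.93,0],"delta_rot": [0,0,0]}
  ]
}}

```text
clock: 4.78
ee_pos: [0.5721, 0.0309, 0.1119]
tcp_rot: [0.224, 0.616, 0.709, 0.258]
ft_force: [4.7, 2.1, -6.5]
width: 0.121
gripper_force: 39.3
```

Emit:
{"method": "apply_moves", "body": {
  "deltas": [
    {"claw": 0,"translation": [-1,-0.14,0],"delta_rot": [0,0,0]},
    {"claw": 0,"translation": [-2,-0.28,0],"delta_rot": [0,0,0]},
    {"claw": 0,"translation": [-3,-0.42,0],"delta_rot": [0,0,0]},
    {"claw": 0,"translation": [-4,-0.56,0],"delta_rot": [0,0,0]},
    {"claw": 0,"translation": [-5,-0.7,0],"delta_rot": [0,0,0]},
    {"claw": 0,"translation": [-6,-0.84,0],"delta_rot": [0,0,0]},
    {"claw": 0,"translation": [-6.9,-0.97,0],"delta_rot": [0,0,0]},
    {"claw": 0,"translation": [-7.5,-1.05,0],"delta_rot": [0,0,0]}
  ]
}}

```text
clock: 5.78
ee_pos: [0.497, 0.0201, 0.1119]
tcp_rot: [0.224, 0.617, 0.709, 0.258]
ft_force: [4.1, 0.2, -10.2]
width: 0.125
gripper_force: 39.2
```

Emit:
{"method": "apply_moves", "body": {
  "deltas": [
    {"claw": 0,"translation": [-0.5,-0.07,0],"delta_rot": [0,0,0]},
    {"claw": 0,"translation": [-0.9,-0.13,0],"delta_rot": [0,0,0]},
    {"claw": 0,"translation": [-1.1,-0.15,0],"delta_rot": [0,0,0]},
    {"claw": 0,"translation": [-1.1,-0.15,0],"delta_rot": [0,0,0]}
  ]
}}

```text
clock: 6.28
ee_pos: [0.4862, 0.0186, 0.1119]
tcp_rot: [0.224, 0.616, 0.71, 0.257]
ft_force: [-3.8, -3.5, -7.8]
width: 0.12
gripper_force: 39.9
```

Emit:
{"method": "apply_moves", "body": {
  "deltas": [
    {"claw": 0.5,"translation": [0,0,0],"delta_rot": [0,0,0]},
    {"claw": 0.5,"translation": [0,0,0],"delta_rot": [0,0,0]},
    {"claw": 0.5,"translation": [0,0,0],"delta_rot": [0,0,0]},
    {"claw": 0.5,"translation": [-1.3,-0.18,1.5],"delta_rot": [0,0,0]},
    {"claw": 0.5,"translation": [-3.2,-0.45,3.9],"delta_rot": [0,0,0]},
    {"claw": 0.5,"translation": [-5.8,-0.8,7],"delta_rot": [0,0,0]},
    {"claw": 0.5,"translation": [-7.6,-1.1,12],"delta_rot": [0,0,0]},
    {"claw": 0.5,"translation": [-7.6,-1.1,16],"delta_rot": [0,0,0]}
  ]
}}

```text
clock: 7.28
ee_pos: [0.4311, 0.0056, 0.2729]
tcp_rot: [0.219, 0.618, 0.711, 0.255]
ft_force: [0.4, 0.5, 0.4]
width: 0.502
gripper_force: 0.0
```

Emit:
{"method": "apply_moves", "body": {
  "deltas": [
    {"claw": 1,"translation": [-2,-5,2],"delta_rot": [-0.025,0.173,0]},
    {"claw": 1,"translation": [-2,-10,2],"delta_rot": [-0.049,0.346,0]},
    {"claw": 1,"translation": [-2,-14,2],"delta_rot": [-0.073,0.518,0]},
    {"claw": 1,"translation": [-2,-18,2],"delta_rot": [-0.097,0.691,0]},
    {"claw": 1,"translation": [-2,-20,2],"delta_rot": [-0.097,0.691,0]},
    {"claw": 1,"translation": [-2,-20,2],"delta_rot": [-0.097,0.691,0]}
  ]
}}

```text
clock: 8.02
ee_pos: [0.4111, -0.1944, 0.2916]
tcp_rot: [-0.005, 0.656, 0.754, -0.003]
ft_force: [0.4, 0.3, 1.1]
width: 1.0
gripper_force: 0.0
```

```bash
python3 - <<'E'
from h import *
from scipy.spatial.transform import Rotation as Ro
o=arm.get_obs();q=o["tcp_rot"];print(o["clock"],o["ee_pos"].round(3),o["qpos"].round(2));print(Ro.from_quat(np.roll(q,-1)).as_matrix().round(3))
V=[]
for n in("scene","top"):
    im=arm.grab_frame(n);cv2.imwrite(f"pics/{n}1.png",im[:,:,::-1]);V.append(im[90:290,190:460,::-1])
    h=cv2.cvtColor(im,cv2.COLOR_RGB2HSV)
    m=cv2.inRange(h,(0,180,60),(6,255,255))|cv2.inRange(h,(174,180,60),(180,255,255))
    k,l,s,c=cv2.connectedComponentsWithStats(m)
    for i in range(1,k):
        if s[i,4]>25:print(n,"red",s[i],c[i].round(1),ray(n,c[i],.115).round(3))
    for s_,c_ in blobs(im,(105,130,60),(125,255,255)):print("blue",c_,ray(n,c_,.08).round(3))
cv2.imwrite("pics/crop1.png",cv2.resize(np.vstack(V),None,fx=1.5,fy=1.5,interpolation=cv2.INTER_CUBIC))
E
```

```text
8.025 [ 0.411 -0.194  0.292] [-0.71 -0.19  1.82 -0.01  1.52 -0.84]
[[-0.138  0.99  -0.011]
 [ 0.99   0.138  0.003]
 [ 0.004 -0.011 -1.   ]]
scene red [254 108   8   8  49] [257.5 111.6] [0.9   0.189 0.115]
scene red [313 118  36   5  77] [330.7 119.7] [ 0.881 -0.045  0.115]
scene red [318 196  17  19 233] [326.4 204.2] [ 0.596 -0.033  0.115]
scene red [ 99 223  17  10  42] [106.5 227.6] [0.497 0.605 0.115]
scene red [290 247   7   7  35] [292.7 250.2] [0.452 0.062 0.115]
scene red [450 268  11  10  84] [454.6 272.5] [ 0.407 -0.395  0.115]
scene red [ 80 392  14  14 151] [ 86.4 398.4] [0.04  0.58  0.115]
blue [415.7, 173.7] [ 0.721 -0.314  0.08 ]
blue [126.3, 347.4] [0.169 0.509 0.08 ]
blue [59.4, 370.4] [0.103 0.68  0.08 ]
top red [235 106   9   9  56] [239.3 110.3] [0.875 0.189 0.115]
top red [295 115  36   4  65] [312.3 116.4] [ 0.859 -0.043  0.115]
top red [301 190  16  17 195] [308.8 197.8] [ 0.597 -0.03   0.115]
top red [ 90 227  28   7  44] [102.9 230.2] [0.491 0.591 0.115]
top red [ 90 376  13  13 120] [ 95.8 382. ] [0.057 0.58  0.115]
blue [309.3, 97.1] [ 0.939 -0.037  0.08 ]
blue [252.1, 102.1] [0.918 0.151 0.08 ]
blue [394.9, 164.5] [ 0.715 -0.313  0.08 ]
blue [398.7, 200.1] [ 0.599 -0.321  0.08 ]
blue [127.9, 335.3] [0.18  0.509 0.08 ]
blue [68.4, 358.3] [0.113 0.679 0.08 ]
```

View pics/crop1.png

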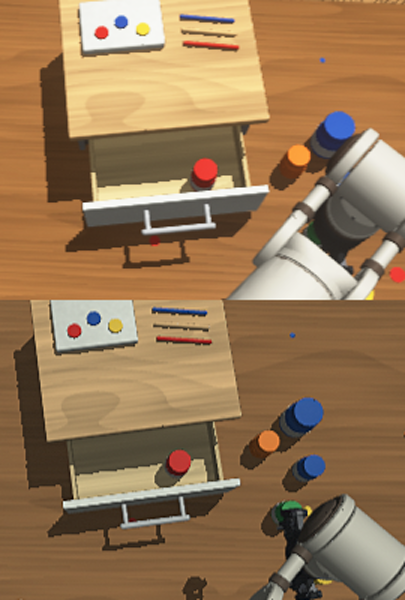

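The drawer is right out. The red jar stands upright in its −y half at about (0.596, −0.032). The +y half is free, so blue goes at about (0.584, 0.101). Now I'll move above the blue jar.

Emit:
{"method": "apply_moves", "body": {
  "deltas": [
    {"claw": 1,"translation": [3,-2,0],"delta_rot": [0,0,-0.18]},
    {"claw": 1,"translation": [6,-4,0],"delta_rot": [0,0,-0.36]},
    {"claw": 1,"translation": [9,-6,-1],"delta_rot": [0,0,-0.54]},
    {"claw": 1,"translation": [12,-8,-2],"delta_rot": [0,0,-0.72]},
    {"claw": 1,"translation": [15,-10,-4],"delta_rot": [0,0,-0.9]},
    {"claw": 1,"translation": [17,-11.5,-6],"delta_rot": [0,0,-1.08]},
    {"claw": 1,"translation": [18.8,-12.8,-8],"delta_rot": [0,0,-1.26]},
    {"claw": 1,"translation": [18.8,-12.8,-9],"delta_rot": [0,0,-1.41]}
  ]
}}

```text
clock: 9.12
ee_pos: [0.5991, -0.3214, 0.2017]
tcp_rot: [-0.006, 0.989, 0.147, 0.002]
ft_force: [-0.3, 0.1, 0.6]
width: 0.999
gripper_force: 0.0
```

Emit:
{"method": "apply_moves", "body": {
  "deltas": [
    {"claw": 1,"translation": [0,0,0],"delta_rot": [0,0,-0.161]},
    {"claw": 1,"translation": [0,0,0],"delta_rot": [0,0,-0.161]},
    {"claw": 1,"translation": [0,0,0],"delta_rot": [0,0,-0.161]}
  ]
}}

```text
clock: 9.5
ee_pos: [0.5992, -0.3216, 0.2031]
tcp_rot: [-0.006, 0.997, 0.071, 0.002]
ft_force: [-0.2, 0.1, 0.9]
width: 1.0
gripper_force: 0.0
```

```bash
python3 - <<'E'
from h import *
from scipy.spatial.transform import Rotation as Ro
o=arm.get_obs();q=o["tcp_rot"];print(o["clock"],o["ee_pos"].round(4),o["qpos"].round(2));print(Ro.from_quat(np.roll(q,-1)).as_matrix().round(3))
c=arm.camera_model("wrist");im=arm.grab_frame("wrist");cv2.imwrite("pics/w2.png",im[:,:,::-1])
for s,cc in blobs(im,(105,130,60),(125,255,255),150):
    print(s,cc,ray("wrist",cc,.08,c).round(4),"extent centre",ray("wrist",(s[0]+s[2]/2,s[1]+s[3]/2),.08,c).round(4))
E
```

```text
9.5 [ 0.5992 -0.3216  0.2031] [-0.68  0.45  1.3   0.01  1.4   0.75]
[[ 0.99   0.142  0.004]
 [ 0.142 -0.99   0.012]
 [ 0.006 -0.011 -1.   ]]
[240, 7, 85, 96, 6473] [282.5, 55.0] [ 0.7161 -0.3051  0.08  ] extent centre [ 0.7161 -0.3051  0.08  ]
[260, 167, 49, 57, 2065] [284.7, 196.9] [ 0.6044 -0.3232  0.08  ] extent centre [ 0.6056 -0.3228  0.08  ]
```

View pics/w2.png

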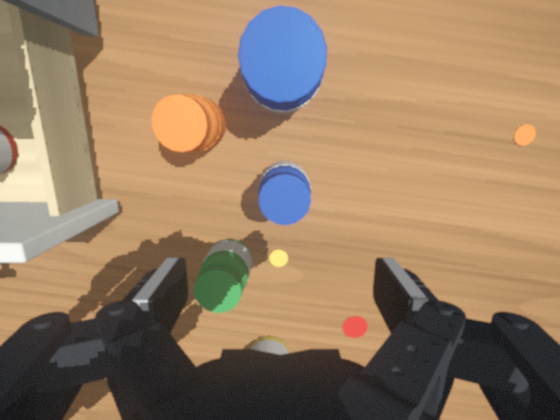

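The wrist view centres the blue lid at about (285,197), giving jar centre ≈(0.602, −0.323). Fingers and body are clear of the green, orange and large blue jars. I'll descend and grip.

Emit:
{"method": "apply_moves", "body": {
  "deltas": [
    {"claw": 1,"translation": [0.3,-0.1,-4],"delta_rot": [-0.012,0.004,0]},
    {"claw": 1,"translation": [0.3,-0.1,-8],"delta_rot": [-0.012,0.004,0]},
    {"claw": 1,"translation": [0.3,-0.1,-11],"delta_rot": [-0.012,0.004,0]},
    {"claw": 1,"translation": [0.3,-0.1,-14],"delta_rot": [-0.012,0.004,0]},
    {"claw": 1,"translation": [0.3,-0.1,-15.5],"delta_rot": [-0.012,0.004,0]},
    {"claw": 1,"translation": [0.3,-0.1,-16.3],"delta_rot": [-0.012,0.004,0]},
    {"claw": 1,"translation": [0.3,-0.1,-16.3],"delta_rot": [-0.012,0.004,0]}
  ]
}}

```text
clock: 10.42
ee_pos: [0.6023, -0.3232, 0.0391]
tcp_rot: [-0.0, 0.998, 0.07, -0.001]
ft_force: [-0.2, 0.4, 0.1]
width: 0.998
gripper_force: 0.0
```

Emit:
{"method": "apply_moves", "body": {
  "deltas": [
    {"claw": 0.4,"translation": [0,0,0],"delta_rot": [0,0,0]},
    {"claw": 0.4,"translation": [0,0,0],"delta_rot": [0,0,0]},
    {"claw": 0.4,"translation": [0,0,0],"delta_rot": [0,0,0]},
    {"claw": 0.4,"translation": [0,0,0],"delta_rot": [0,0,0]},
    {"claw": 0.4,"translation": [0,0,0],"delta_rot": [0,0,0]}
  ],
  "newtons": 30
}}

```text
clock: 11.05
ee_pos: [0.6028, -0.3236, 0.0402]
tcp_rot: [0.0, 0.998, 0.07, -0.0]
ft_force: [-2.3, 1.4, 6.0]
width: 0.583
gripper_force: 31.3
```

Emit:
{"method": "apply_moves", "body": {
  "deltas": [
    {"claw": 0.4,"translation": [0,0,1.5],"delta_rot": [0,0,0]},
    {"claw": 0.4,"translation": [0,0,5],"delta_rot": [0,0,0]},
    {"claw": 0.4,"translation": [0,0,9],"delta_rot": [0,0,0]},
    {"claw": 0.4,"translation": [0,0,13],"delta_rot": [0,0,0]},
    {"claw": 0.4,"translation": [0,0,17],"delta_rot": [0,0,0]},
    {"claw": 0.4,"translation": [0,0,21],"delta_rot": [0,0,0]},
    {"claw": 0.4,"translation": [-0.3,2,23.5],"delta_rot": [0,0,0]},
    {"claw": 0.4,"translation": [-0.5,5,24],"delta_rot": [0,0,0]}
  ]
}}

```text
clock: 12.05
ee_pos: [0.5976, -0.2736, 0.2819]
tcp_rot: [0.001, 0.998, 0.069, 0.001]
ft_force: [-0.0, 0.4, -2.2]
width: 0.58
gripper_force: 32.0
```

Emit:
{"method": "apply_moves", "body": {
  "deltas": [
    {"claw": 0.4,"translation": [-0.2,5,0],"delta_rot": [0,0,0]},
    {"claw": 0.4,"translation": [-0.4,10,0],"delta_rot": [0,0,0]},
    {"claw": 0.4,"translation": [-0.7,15,0],"delta_rot": [0,0,0]},
    {"claw": 0.4,"translation": [-0.9,20,0],"delta_rot": [0,0,0]},
    {"claw": 0.4,"translation": [-1.1,25,0],"delta_rot": [0,0,0]},
    {"claw": 0.4,"translation": [-1.2,30,0],"delta_rot": [0,0,0]},
    {"claw": 0.4,"translation": [-1.3,34,0],"delta_rot": [0,0,0]},
    {"claw": 0.4,"translation": [-1.4,37.4,0],"delta_rot": [0,0,0]}
  ]
}}

```text
clock: 13.05
ee_pos: [0.5825, 0.1028, 0.2789]
tcp_rot: [-0.0, 0.998, 0.07, -0.001]
ft_force: [1.0, 0.1, -1.6]
width: 0.58
gripper_force: 32.0
```

```bash
python3 - <<'E'
from h import *
from scipy.spatial.transform import Rotation as Ro
o=arm.get_obs();q=o["tcp_rot"];print(o["clock"],o["ee_pos"].round(4),o["qpos"].round(2),o["width"]);print(Ro.from_quat(np.roll(q,-1)).as_matrix().round(3))
c=arm.camera_model("wrist");im=arm.grab_frame("wrist");cv2.imwrite("pics/w3.png",im[:,:,::-1])
K=c["camera_matrix"];T=np.array(c["T"])
def pr(p):
    x=K@(np.linalg.inv(T)@[*p,1])[:3];return (x[:2]/x[2]).round(1)
E=np.array([.649,.0445]);u=np.array([.99,.139]);v=np.array([-.139,.99])
for nm,a,b,z in(("edge+",0,.0,.181),("edge",0,.19,.181),("paneltop in mid",-.113,.065,.15),("floor front",-.113,.065,.035),("target floor",-.057,.065,.035)): print(nm,pr([*(E+a*u+b*v),z]))
E
```

```text
13.05 [0.5825 0.1028 0.2789] [-0.03  0.17  1.49  0.    1.48  1.4 ] 0.5803987158155602
[[ 0.99   0.14  -0.002]
 [ 0.14  -0.99   0.001]
 [-0.002 -0.001 -1.   ]]
edge+ [370.3 135.3]
edge [116.2 135.1]
paneltop in mid [282.7 256.7]
floor front [281.9 219.2]
target floor [282.  176.4]
```

View pics/w3.png

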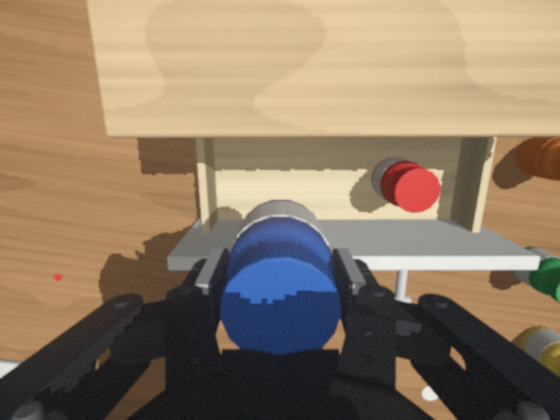

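The view matches the prediction: overhang edge at row 135, floor front at row 220, panel top near row 260. The jar hangs over the free half. The red jar is at (410,185) in this view, clear to the right. I'll lower slowly.

Emit:
{"method": "apply_moves", "body": {
  "deltas": [
    {"claw": 0.4,"translation": [0,0,-3],"delta_rot": [0,0,0]},
    {"claw": 0.4,"translation": [0,0,-6.5],"delta_rot": [0,0,0]},
    {"claw": 0.4,"translation": [0,0,-10],"delta_rot": [0,0,0]},
    {"claw": 0.4,"translation": [0,0,-13.5],"delta_rot": [0,0,0]},
    {"claw": 0.4,"translation": [0,0,-16.5],"delta_rot": [0,0,0]},
    {"claw": 0.4,"translation": [0,0,-18.5],"delta_rot": [0,0,0]},
    {"claw": 0.4,"translation": [0,0,-19.6],"delta_rot": [0,0,0]},
    {"claw": 0.4,"translation": [0,0,-20.0],"delta_rot": [0,0,0]}
  ]
}}

```text
clock: 14.1
ee_pos: [0.5833, 0.1009, 0.0787]
tcp_rot: [-0.0, 0.998, 0.07, -0.001]
ft_force: [-0.7, 0.7, -2.4]
width: 0.58
gripper_force: 32.0
```

Emit:
{"method": "apply_moves", "body": {
  "deltas": [
    {"claw": 0.4,"translation": [0,0,-0.2],"delta_rot": [0,0,0]},
    {"claw": 0.4,"translation": [0,0,-0.3],"delta_rot": [0,0,0]},
    {"claw": 0.4,"translation": [0,0,-0.4],"delta_rot": [0,0,0]},
    {"claw": 0.4,"translation": [0,0,-0.4],"delta_rot": [0,0,0]}
  ]
}}

```text
clock: 14.6
ee_pos: [0.5836, 0.101, 0.0753]
tcp_rot: [-0.0, 0.998, 0.07, -0.0]
ft_force: [-0.7, 0.6, 0.4]
width: 0.583
gripper_force: 32.3
```

Emit:
{"method": "apply_moves", "body": {
  "deltas": [
    {"claw": 0.6,"translation": [0,0,-0.05],"delta_rot": [0,0,0]},
    {"claw": 0.7,"translation": [0,0,0],"delta_rot": [0,0,0]},
    {"claw": 0.85,"translation": [0,0,0],"delta_rot": [0,0,0]},
    {"claw": 0.85,"translation": [0,0,0],"delta_rot": [0,0,0]},
    {"claw": 0.85,"translation": [0,0,0],"delta_rot": [0,0,0]},
    {"claw": 0.85,"translation": [0,0,0],"delta_rot": [0,0,0]}
  ]
}}

```text
clock: 15.35
ee_pos: [0.5831, 0.101, 0.0745]
tcp_rot: [-0.0, 0.998, 0.07, -0.001]
ft_force: [0.3, 0.8, 0.1]
width: 0.845
gripper_force: 0.0
```

Emit:
{"method": "apply_moves", "body": {
  "deltas": [
    {"claw": 0.85,"translation": [0,0,1],"delta_rot": [0,0,0]},
    {"claw": 0.85,"translation": [0,0,3],"delta_rot": [0,0,0]},
    {"claw": 0.85,"translation": [0,0,6],"delta_rot": [0,0,0]},
    {"claw": 0.85,"translation": [0,0,10],"delta_rot": [0,0,0]},
    {"claw": 0.85,"translation": [0,0,14],"delta_rot": [0,0,0]},
    {"claw": 0.85,"translation": [0,0,18],"delta_rot": [0,0,0]},
    {"claw": 0.85,"translation": [-4,0,21],"delta_rot": [0,0,0]},
    {"claw": 0.85,"translation": [-9,0,21],"delta_rot": [0,0,0]}
  ]
}}

```text
clock: 16.35
ee_pos: [0.4942, 0.1008, 0.2897]
tcp_rot: [0.0, 0.998, 0.07, 0.003]
ft_force: [-0.4, 0.3, 0.2]
width: 0.849
gripper_force: 0.0
```

Emit:
{"method": "apply_moves", "body": {
  "deltas": [
    {"claw": 0.5,"translation": [-2,-1,0],"delta_rot": [0,0,0.18]},
    {"claw": 0.5,"translation": [-4,-3,0],"delta_rot": [0,0,0.36]},
    {"claw": 0.5,"translation": [-6,-5,0],"delta_rot": [0,0,0.54]},
    {"claw": 0.5,"translation": [-8,-7,0],"delta_rot": [0,0,0.72]},
    {"claw": 0.5,"translation": [-8.3,-9.3,0],"delta_rot": [0,0,0.9]},
    {"claw": 0.5,"translation": [-8.3,-9.3,0],"delta_rot": [0,0,1.08]},
    {"claw": 0.5,"translation": [-8.3,-9.3,0],"delta_rot": [0,0,1.26]},
    {"claw": 0.5,"translation": [-8.3,-9.3,0],"delta_rot": [0,0,1.41]}
  ]
}}

```text
clock: 17.35
ee_pos: [0.4102, 0.0078, 0.2863]
tcp_rot: [0.001, 0.713, 0.701, -0.0]
ft_force: [0.8, 0.4, 0.8]
width: 0.498
gripper_force: 0.0
```

Emit:
{"method": "apply_moves", "body": {
  "deltas": [
    {"claw": 0.5,"translation": [0,0,0],"delta_rot": [0,0,0.161]},
    {"claw": 0.5,"translation": [0,0,0],"delta_rot": [0,0,0.161]},
    {"claw": 0.5,"translation": [0,0,0],"delta_rot": [0,0,0.161]}
  ]
}}

```text
clock: 17.73
ee_pos: [0.4102, 0.008, 0.2854]
tcp_rot: [0.001, 0.657, 0.754, -0.001]
ft_force: [-0.7, -0.4, 0.1]
width: 0.498
gripper_force: 0.0
```

Emit:
{"method": "apply_moves", "body": {
  "deltas": [
    {"claw": 0.5,"translation": [0,0,0],"delta_rot": [0.025,-0.173,0]},
    {"claw": 0.5,"translation": [0,0,0],"delta_rot": [0.049,-0.346,0]},
    {"claw": 0.5,"translation": [0,0,0],"delta_rot": [0.073,-0.518,0]},
    {"claw": 0.5,"translation": [0,0,0],"delta_rot": [0.097,-0.691,0]},
    {"claw": 0.5,"translation": [0,0,-3],"delta_rot": [0.097,-0.691,0]},
    {"claw": 0.5,"translation": [0,0,-6],"delta_rot": [0.097,-0.691,0]},
    {"claw": 0.5,"translation": [0,0,-8],"delta_rot": [0.097,-0.691,0]},
    {"claw": 0.5,"translation": [0,0,-8],"delta_rot": [0.097,-0.691,0]}
  ]
}}

```text
clock: 18.73
ee_pos: [0.4252, 0.0071, 0.2006]
tcp_rot: [0.22, 0.618, 0.71, 0.255]
ft_force: [0.3, 0.4, -0.0]
width: 0.496
gripper_force: 0.0
```

```bash
python3 - <<'E'
from h import *
from scipy.spatial.transform import Rotation as Ro
o=arm.get_obs();q=o["tcp_rot"];print(o["clock"],o["ee_pos"].round(4),o["qpos"].round(2));print(Ro.from_quat(np.roll(q,-1)).as_matrix().round(3))
c=arm.camera_model("wrist");im=arm.grab_frame("wrist");cv2.imwrite("pics/w4.png",im[:,:,::-1])
K=c["camera_matrix"];T=np.array(c["T"])
for p in((.475,.0175,.125),(.484,-.05,.125),(.466,.085,.125)):
    x=K@(np.linalg.inv(T)@[*p,1])[:3];print((x[:2]/x[2]).round(1))
E
```

```text
18.725 [0.4252 0.0071 0.2006] [-0.62 -0.94  2.59  0.54  1.03 -0.93]
[[-0.139  0.766  0.627]
 [ 0.99   0.105  0.091]
 [ 0.003  0.634 -0.774]]
[269.  208.4]
[269.5 287.4]
[268.5 116.6]
```

View pics/w4.png

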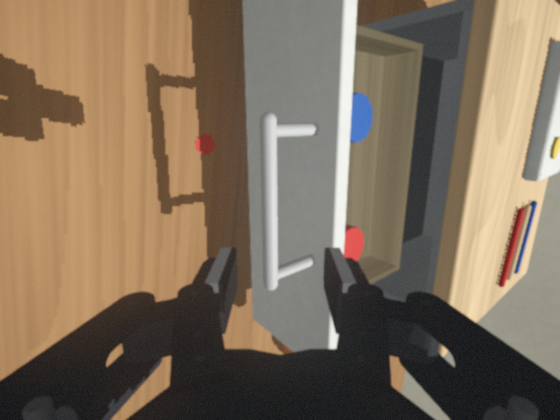

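Bar seen from (270,118) to (270,287), as predicted. Both lids, blue and red, show inside. Joint 2 sits at its limit here, so I'll step forward a little first.

Emit:
{"method": "apply_moves", "body": {
  "deltas": [
    {"claw": 0.5,"translation": [2.5,0.3,-2.5],"delta_rot": [0,0,0]},
    {"claw": 0.5,"translation": [2.5,0.3,-2.5],"delta_rot": [0,0,0]},
    {"claw": 0.5,"translation": [2.5,0.3,-2.5],"delta_rot": [0,0,0]}
  ]
}}

```text
clock: 19.15
ee_pos: [0.4515, 0.0095, 0.1788]
tcp_rot: [0.222, 0.617, 0.711, 0.255]
ft_force: [-0.4, 0.5, -0.3]
width: 0.499
gripper_force: 0.0
```

Emit:
{"method": "apply_moves", "body": {
  "deltas": [
    {"claw": 0.5,"translation": [-0.6,0.3,-1],"delta_rot": [0,0,0]},
    {"claw": 0.5,"translation": [-0.6,0.3,-1.9],"delta_rot": [0,0,0]},
    {"claw": 0.5,"translation": [-0.6,0.3,-1.9],"delta_rot": [0,0,0]},
    {"claw": 0.5,"translation": [-0.6,0.3,-1.9],"delta_rot": [0,0,0]}
  ]
}}

```text
clock: 19.65
ee_pos: [0.4451, 0.0124, 0.1584]
tcp_rot: [0.221, 0.617, 0.711, 0.255]
ft_force: [0.2, -0.3, -0.7]
width: 0.502
gripper_force: 0.0
```

Reached and on the approach line. Next I'll slide in to (0.486, 0.019, 0.112) and grip.

Emit:
{"method": "apply_moves", "body": {
  "deltas": [
    {"claw": 0.5,"translation": [1,0.15,-1.1],"delta_rot": [0,0,0]},
    {"claw": 0.5,"translation": [2,0.3,-2.3],"delta_rot": [0,0,0]},
    {"claw": 0.5,"translation": [3,0.45,-3.5],"delta_rot": [0,0,0]},
    {"claw": 0.5,"translation": [4.1,0.6,-4.7],"delta_rot": [0,0,0]},
    {"claw": 0.5,"translation": [4.1,0.6,-4.7],"delta_rot": [0,0,0]}
  ]
}}

```text
clock: 20.27
ee_pos: [0.4857, 0.019, 0.1104]
tcp_rot: [0.22, 0.618, 0.711, 0.255]
ft_force: [-0.6, -0.2, -0.4]
width: 0.498
gripper_force: 0.0
```

Emit:
{"method": "apply_moves", "body": {
  "deltas": [
    {"claw": 0,"translation": [0,0,0],"delta_rot": [0,0,0]},
    {"claw": 0,"translation": [0,0,0],"delta_rot": [0,0,0]},
    {"claw": 0,"translation": [0,0,0],"delta_rot": [0,0,0]},
    {"claw": 0,"translation": [0,0,0],"delta_rot": [0,0,0]},
    {"claw": 0,"translation": [0,0,0],"delta_rot": [0,0,0]},
    {"claw": 0,"translation": [0,0,0],"delta_rot": [0,0,0]}
  ],
  "newtons": 40
}}

```text
clock: 21.02
ee_pos: [0.4864, 0.0184, 0.1119]
tcp_rot: [0.222, 0.617, 0.711, 0.255]
ft_force: [-3.3, 0.2, 5.0]
width: 0.123
gripper_force: 39.3
```

Emit:
{"method": "apply_moves", "body": {
  "deltas": [
    {"claw": 0,"translation": [0.3,0.04,0],"delta_rot": [0,0,0]},
    {"claw": 0,"translation": [0.9,0.13,0],"delta_rot": [0,0,0]},
    {"claw": 0,"translation": [1.7,0.24,0],"delta_rot": [0,0,0]},
    {"claw": 0,"translation": [2.6,0.36,0],"delta_rot": [0,0,0]},
    {"claw": 0,"translation": [3.6,0.5,0],"delta_rot": [0,0,0]},
    {"claw": 0,"translation": [4.6,0.65,0],"delta_rot": [0,0,0]},
    {"claw": 0,"translation": [5.6,0.79,0],"delta_rot": [0,0,0]},
    {"claw": 0,"translation": [6.6,0.93,0],"delta_rot": [0,0,0]}
  ]
}}

```text
clock: 22.02
ee_pos: [0.5528, 0.0279, 0.1119]
tcp_rot: [0.222, 0.617, 0.711, 0.255]
ft_force: [-5.0, -0.0, 7.7]
width: 0.119
gripper_force: 39.4
```

Emit:
{"method": "apply_moves", "body": {
  "deltas": [
    {"claw": 0,"translation": [1,0.14,0],"delta_rot": [0,0,0]},
    {"claw": 0,"translation": [2,0.28,0],"delta_rot": [0,0,0]},
    {"claw": 0,"translation": [3,0.42,0],"delta_rot": [0,0,0]},
    {"claw": 0,"translation": [4,0.56,0],"delta_rot": [0,0,0]},
    {"claw": 0,"translation": [5,0.7,0],"delta_rot": [0,0,0]},
    {"claw": 0,"translation": [6,0.84,0],"delta_rot": [0,0,0]},
    {"claw": 0,"translation": [6.9,0.97,0],"delta_rot": [0,0,0]},
    {"claw": 0,"translation": [7.5,1.05,0],"delta_rot": [0,0,0]}
  ]
}}

```text
clock: 23.02
ee_pos: [0.6277, 0.0387, 0.112]
tcp_rot: [0.221, 0.617, 0.711, 0.255]
ft_force: [-5.2, 1.8, 6.3]
width: 0.123
gripper_force: 39.4
```

Emit:
{"method": "apply_moves", "body": {
  "deltas": [
    {"claw": 0,"translation": [0.4,0.06,0],"delta_rot": [0,0,0]},
    {"claw": 0,"translation": [0.7,0.1,0],"delta_rot": [0,0,0]},
    {"claw": 0,"translation": [1.0,0.14,0],"delta_rot": [0,0,0]},
    {"claw": 0,"translation": [1.2,0.17,0],"delta_rot": [0,0,0]},
    {"claw": 0,"translation": [1.2,0.17,0],"delta_rot": [0,0,0]}
  ]
}}

```text
clock: 23.65
ee_pos: [0.6395, 0.0404, 0.1119]
tcp_rot: [0.221, 0.617, 0.711, 0.256]
ft_force: [0.3, 3.1, 3.1]
width: 0.12
gripper_force: 39.0
```

Emit:
{"method": "apply_moves", "body": {
  "deltas": [
    {"claw": 0,"translation": [0.2,0.03,0],"delta_rot": [0,0,0]},
    {"claw": 0,"translation": [0.4,0.06,0],"delta_rot": [0,0,0]},
    {"claw": 0,"translation": [0.5,0.07,0],"delta_rot": [0,0,0]},
    {"claw": 0,"translation": [0.5,0.07,0],"delta_rot": [0,0,0]}
  ]
}}

```text
clock: 24.15
ee_pos: [0.6423, 0.041, 0.1111]
tcp_rot: [0.22, 0.617, 0.711, 0.255]
ft_force: [-32.0, -4.7, 25.4]
width: 0.121
gripper_force: 43.6
```

Firm stop felt (32 N), so the drawer is home. I'll release and back out along the slant.

Emit:
{"method": "apply_moves", "body": {
  "deltas": [
    {"claw": 0,"translation": [-0.2,-0.03,0],"delta_rot": [0,0,0]},
    {"claw": 0.5,"translation": [-0.2,-0.03,0],"delta_rot": [0,0,0]},
    {"claw": 0.5,"translation": [-0.2,-0.03,0],"delta_rot": [0,0,0]},
    {"claw": 0.5,"translation": [-0.2,-0.03,0],"delta_rot": [0,0,0]},
    {"claw": 0.5,"translation": [-1.5,-0.2,1.5],"delta_rot": [0,0,0]},
    {"claw": 0.5,"translation": [-3.4,-0.5,3.8],"delta_rot": [0,0,0]},
    {"claw": 0.5,"translation": [-6,-0.8,7],"delta_rot": [0,0,0]},
    {"claw": 0.5,"translation": [-8,-1.1,9.3],"delta_rot": [0,0,0]}
  ]
}}

```text
clock: 25.15
ee_pos: [0.5634, 0.0295, 0.2052]
tcp_rot: [0.222, 0.617, 0.711, 0.255]
ft_force: [1.2, -0.6, -0.3]
width: 0.501
gripper_force: 0.0
```

Emit:
{"method": "apply_moves", "body": {
  "deltas": [
    {"claw": 0.5,"translation": [-4,4,3],"delta_rot": [0,0,0]},
    {"claw": 0.5,"translation": [-9,8,6],"delta_rot": [0,0,0]},
    {"claw": 0.5,"translation": [-13,12,8],"delta_rot": [0,0,0]},
    {"claw": 0.5,"translation": [-15,15,10],"delta_rot": [0,0,0]},
    {"claw": 0.5,"translation": [-15,15,10],"delta_rot": [0,0,0]},
    {"claw": 0.5,"translation": [-15,15,10],"delta_rot": [0,0,0]}
  ]
}}

```text
clock: 25.9
ee_pos: [0.414, 0.1795, 0.3032]
tcp_rot: [0.221, 0.617, 0.711, 0.254]
ft_force: [-0.0, -0.5, -1.1]
width: 0.498
gripper_force: 0.0
```

```bash
python3 - <<'E'
from h import *
V=[]
for n in("scene","top"):
    im=arm.grab_frame(n);V.append(im[90:290,190:460,::-1])
    h=cv2.cvtColor(im,cv2.COLOR_RGB2HSV);m=cv2.inRange(h,(0,0,150),(180,60,255))
    m[:170]=0;m[215:]=0;m[:,:265]=0;m[:,340:]=0
    k,l,s,c=cv2.connectedComponentsWithStats(m)
    for i in range(1,k):
        if s[i,4]>40: print(n,"handle",s[i],c[i].round(1),ray(n,c[i],.125).round(4))
    for nm,r in {"green":((50,120,70),(80,255,255)),"yellow":((22,190,150),(32,255,255))}.items():
        for s_,c_ in blobs(im,*r):
            if c_[0]>350:print(nm,c_)
cv2.imwrite("pics/crop2.png",cv2.resize(np.vstack(V),None,fx=1.5,fy=1.5))
E
```

```text
scene handle [280 189  46   6  68] [302.7 191.3] [0.6299 0.0385 0.125 ]
green [405.8, 241.5]
green [384.1, 230.7]
```

View pics/crop2.png

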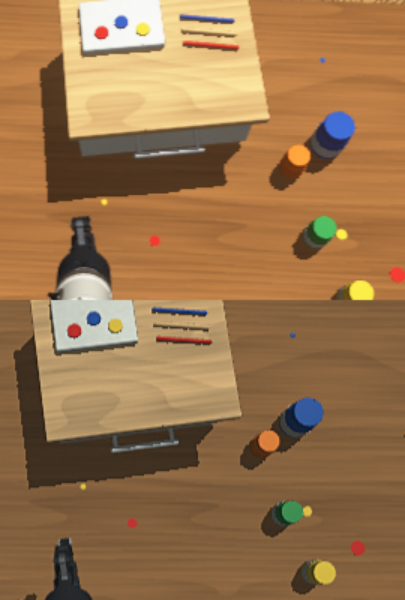

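The drawer is shut, the bystanders are unmoved and the gripper is clear, so I'm handing in.

```bash
python3 -c "
from bench import arm
print(arm.finish_job())"
```

```text
the job is handed in; nothing more can be done
None
```

I handed the job in at about 26 s: the blue jar was set down next to the red one and let go, and the drawer was pushed home to a firm stop (about 32 N); I could not see the jars after it shut, and no verdict came back.

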